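Switch on the press light under its guard

TASK

Switch on the press's work light: lift the yellow hinged guard on the switch box right up, flip the steel toggle beneath it all the way over to the green-stripe side, then lower the guard fully shut again. Leave the sake cup, candle holder and piece trays where they stand.

Things in the scene. Friction and masses are not known exactly. Their poses are not given: they have to be found in the camera images.
- switch_box: Fixed grey box 160 x 130 mm on a teak plinth 190 x 150 mm; flat top 55 mm above the table. Origin: centre of the plinth's underside. x points from the front (grip bar side) to the rear (hinge side), y left seen from the front, z up; any yaw up to 0.4 rad. On the top, outside the guard: stripes along x, green at y = +53 mm, red at y = -53 mm. The shut guard hides the toggle.
- guard_hinge (a point): Middle of the guard's hinge axis (along box y): x 62, y 0, z 58 mm in the switch_box frame; its orientation is the box's. The guard is a yellow hood of 4 mm sheet: top, front and two side walls, open below and behind, 102 mm long, 84 wide, 62 high, 90 g. Raised upright, the hood is wholly behind the hinge and its grip bar is on top.
- guard (a joint): Angle of the guard in rad: 0 = shut flat on the box, growing as its front is lifted, 1.75 = stop, leaning a little back behind the hinge. It may start slightly ajar. Stiff friction hinge: it stays at whatever angle it is left and does not fall shut; moving it takes 1 to 2 N at the grip bar.
- guard_grip (a point): Centre of the guard's grip: dark iron bar, 13 mm diameter, 32 mm long, along box y, on an 8 mm thick, 12 mm wide stem, its centre 32 mm ahead of the guard's front wall; its ends are free. Guard shut: at x -72, y 0, z 96 mm in the switch_box frame, so 134 mm ahead of and 38 mm above the hinge; it circles about the hinge with the guard.
- toggle (a joint): Angle of the toggle in rad: 0 = off, leaning 0.45 rad to the red stripe (box -y); 0.9 = on, leaning 0.45 rad to the green stripe (box +y), with stops at both ends. It swings about an axis along the box's x. It does not snap: it stays where it is left, and moving it takes about 1 N at its tip. It may start a little off its stop.
- toggle_tip (a point): Point on the axis of the steel toggle 45 mm from its pivot, at the middle of its flat top end. The toggle is a round steel stick, 8 mm thick at the foot and 13 mm at the end; its pivot is at x = 0, y = 0, z = 59 mm in the switch_box frame, 62 mm in front of the hinge; a 5 mm high steel collar of 26 mm diameter is round its foot.
- cup: Cracked stoneware sake cup, 60 mm diameter, 55 mm high, loose, bystander. Origin: centre of its underside. z up.
- candle: Brass candle holder with a short candle, foot 90 mm diameter, 117 mm high, loose, bystander. Origin: centre of its underside. z up.
- trays: Stack of three boxwood piece trays in one, 130 x 170 mm and 101 mm high, loose, bystander. Origin: centre of its underside. z up. (Not listed: a fixed shogi board, 330 x 300 mm and 60 mm high with its pieces, lies far to the robot's right, beyond y = -0.4 m.)
Things that resemble listed ones, but are neither listed nor needed, are in the scene too. Leave any pink look-alike of the switch_box alone.

How it is judged:
By the outcome, as a careful person would: the job done as asked, in the order asked, and still so for the second after the job is handed in, with the robot touching nothing.
It also fails if it takes over 61 s, if anything falls off the work surface, if the arm or the gripper's body presses on something with over 40 N, if the wrist force passes 120 N, or if a joint passes its speed limit or range.

ROBOT

A 6-joint arm with a two-finger parallel gripper is mounted at the origin on the work surface. World frame = base frame: x ahead of the robot, y to its left, z up, the work surface at z = 0. Lengths are in m, angles in rad, forces in N, time in s.
With the tool pointing down it reaches from about 0.35 to 0.975 m from the base axis. Payload 4.9 kg.
Tool frame: the origin (TCP) lies on the mounting face of the last link; the fingertips stand 173 mm ahead of it and the grasp point (between the pads) lies 155 mm ahead of it; z points along the fingers, y is the line along which they close (so a half turn about z gives the same grasp; the last joint's range is limited). The gripper opens to 85 mm and grips with 20 to 120 N. Pads are 22 mm wide; open, the fingers measure 114 mm over their backs; the gripper's body (76 mm by 85 mm) begins 54 mm behind the grasp point. The pads swing forward as they close: fully open they stand 13 mm farther back than shut.
Start: joints at [1.183, 0.053, 1.613, -0, 1.476, -0.119], TCP at [0.166, 0.603, 0.405] pointing down, gripper open.
Joint ranges: [-3.01, 3.01], [-1.01, 2.22], [0.06, 2.58], [-1.02, 4.17], [0.09, 2.62], [-3.14, 3.14]. Speed limits (rad/s): [2.57, 2.57, 3.14, 3.14, 3.14, 3.14].

INTERFACE

Orientations are given as a rotation vector (axis times angle).
In Python, from station import monitor, eyes, finish_job gives the robot as it stands. The module is installed in compiled form; this text tells all that it offers.
- The arm moves only by the tool step_arm, never from a script. Its argument "commands" is a list of rows, each a list of 3 entries, a list of its own where there are three numbers: the opening in per cent of the stroke, from 0 (shut) to 100 (fully open), then the shift along the tool's x, y, z in mm, then the turn about the tool's z in degrees. In form: [[hand, [x, y, z], yaw], ...]. A call has 1 to 12 rows; each row is the pose to reach, as a shift and turn from the pose commanded when the call began, along the tool's axes at that moment; what a row does not reach only later rows make up. A row lasts 1/8 s, in which the tool goes at most 62.5 mm and 10.7 degrees, less where a joint would pass 70% of its speed; a pose out of reach is approached as far as the arm can. A call with a gripper value outside its range is refused whole. The fingers move at their own pace and stop on an object; "squeeze" is the grip in N (left out, the last holds). Time passes only in rows, so rows that repeat a pose let the fingers close. It gives the time, the measured TCP pose, the force, the opening and the grip force at its end, in the units of the state.
- monitor.get_obs(): the state, without advancing time (a new reading comes with each control period).
- eyes.get_image(name): name is "scene" or "top" or "wrist"; returns the picture (480x640x3 uint8, red, green, blue); there is no depth.
- eyes.camera_info(name): a dict with "camera_matrix" (3x3 intrinsics, pixels), "extrinsics" (4x4, takes a point from camera to world coordinates). Camera axes: x right, y down, z forward; pixel columns grow to the right and rows downward; lengths in m; the calibration is good to about 2 mm. A picture is of the moment at which its call begins: read the wrist's pose just before it. camera_info takes no time and is no camera call; for the wrist camera it gives the pose at the moment of the call.
- finish_job(): hands the job in; it is judged then, once.
The state is a dict: "t": time; "q": joint angles; "dq": joint speeds; "effort": joint torques, N m; "tool_pos": TCP position; "tool_rot": TCP orientation; "contact_force": force on the tool from outside, world axes, zero at the start; "wrist_torque": the same for the moment, N m; "opening": finger opening in m; "grip_force": force on a finger pad.
Only numpy, scipy, OpenCV 4.12 (cv2) and the standard library are available. Lean on these libraries where they do the work, as an engineer would, in place of code of your own. Each camera call takes 0.05 s, during which the arm holds its last target. There are 200 camera calls.

## Working session

There is one attempt and no reset: what is moved stays moved. The work goes in short steps, Python scripts to look and compute and a tool call to move; the robot and the scene stay as the last step left them, time stands still between calls to the robot, and variables do not carry over. Pictures are saved under pics/ and viewed, at most 10 in all, crops included, and the job is handed in when it is done.

Besides the shell and the picture viewer there is one more tool, called after "Emit:" in YAML: its name, and indented under it one key for each argument. step_arm: Moves the arm, as the interface text tells. Its arguments: {"type":"object","properties":{"commands":{"type":"array"},"squeeze":{"type":"number"}},"required":["commands"]}

```bash
mkdir -p pics
python3 - <<'E'
from station import monitor, eyes
import cv2
o=monitor.get_obs();print(o)
for n in("scene","top"):
    cv2.imwrite(f"pics/{n}0.png",eyes.get_image(n)[:,:,::-1]);i=eyes.camera_info(n);print(n,i)
print(eyes.camera_info("wrist"))
E
```

```text
{'t': 0.0, 'q': array([ 1.18297700e+00,  5.33569352e-02,  1.61430085e+00,  1.88102383e-05,
        1.47600716e+00, -1.18984700e-01]), 'dq': array([ 2.43021773e-04, -7.18418485e-05,  1.16151923e-03,  9.96916900e-05,
        1.28425158e-03, -9.43514014e-04]), 'effort': array([-6.26243855e-04, -3.93680012e+01, -3.70179248e+01, -1.15987314e-04,
        7.08090258e-03,  2.49888609e-05]), 'tool_pos': array([0.16589032, 0.60230124, 0.40345851]), 'tool_rot': array([-0.42094449, -3.11271946,  0.00314329]), 'contact_force': array([-0.14708182, -0.18025822,  0.4681192 ]), 'wrist_torque': array([ 0.0515542 , -0.01941324, -0.0049255 ]), 'grip_force': 0.0, 'opening': 0.08537598416638291}
scene {'camera_matrix': array([[444.9302067 ,   0.        , 315.57547167],
       [  0.        , 444.9302067 , 238.7327051 ],
       [  0.        ,   0.        ,   1.        ]]), 'extrinsics': array([[-0.14387834,  0.68144424, -0.71758816,  1.36709376],
       [ 0.98950704,  0.10875608, -0.09512061,  0.17755438],
       [ 0.01322269, -0.72374434, -0.68994152,  0.85982596],
       [ 0.        ,  0.        ,  0.    
[... 191 characters left out ...]
   ]]), 'extrinsics': array([[ 0.01124873, -0.99735043,  0.07187205,  0.44860377],
       [-0.99993524, -0.0110956 ,  0.00252946,  0.08040347],
       [-0.0017253 , -0.07189584, -0.99741065,  1.49027585],
       [ 0.        ,  0.        ,  0.        ,  1.        ]])}
{'camera_matrix': array([[351.37630013,   0.        , 317.08872418],
       [  0.        , 351.37630013, 241.36157237],
       [  0.        ,   0.        ,   1.        ]]), 'extrinsics': array([[ 0.26563652,  0.92107051,  0.28472154,  0.09334001],
       [ 0.96407102, -0.2531515 , -0.08050706,  0.62270474],
       [-0.00207499,  0.2958774 , -0.95522367,  0.37187982],
       [ 0.        ,  0.        ,  0.        ,  1.        ]])}
```

View pics/top0.png

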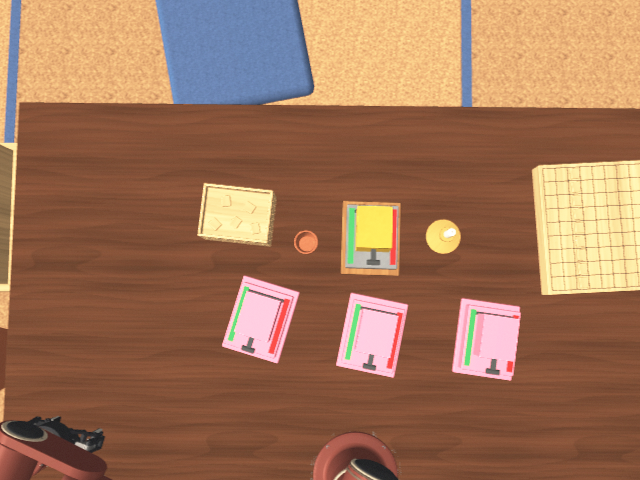

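View pics/scene0.png

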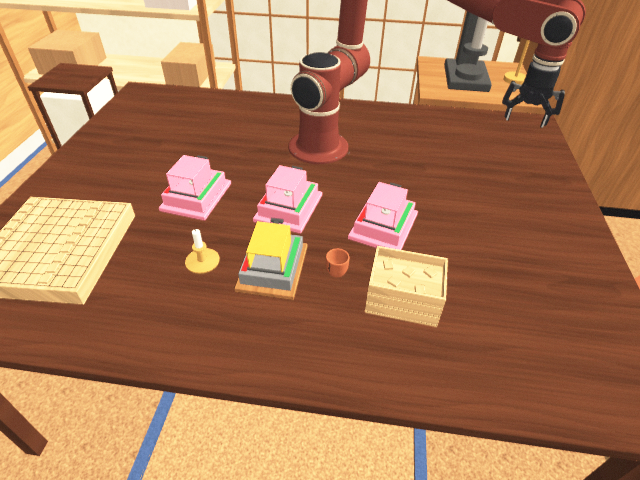

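Top view: the real grey/teak box with the yellow hood is at about (371,238), its grip bar at (373,258), pointing towards the robot. The cup is at (306,242), the candle at (443,237), the trays at (236,214), and the three look-alikes are pink. Now I'll measure it from the stripes.

```bash
cat > h.py <<'E'
import numpy as np, cv2
from scipy.spatial.transform import Rotation as R
def ray(i,px,z):
    K,T=i["camera_matrix"],i["extrinsics"]
    d=T[:3,:3]@np.linalg.solve(K,np.c_[np.atleast_2d(px),np.ones(len(np.atleast_2d(px)))].T)
    return (T[:3,3:]+d*(z-T[2,3])/d[2]).T
def proj(i,P):
    T=np.linalg.inv(i["extrinsics"]);p=i["camera_matrix"]@(T[:3,:3]@np.atleast_2d(P).T+T[:3,3:])
    return (p[:2]/p[2]).T
E
python3 - <<'E'
from h import *
from station import monitor,eyes
im=cv2.imread("pics/top0.png");i=eyes.camera_info("top")
hsv=cv2.cvtColor(im,cv2.COLOR_BGR2HSV)
roi=np.zeros(im.shape[:2],np.uint8);roi[198:280,338:405]=1
for n,a,b in(("g",(45,80,50),(85,255,255)),("r",(172,150,80),(180,255,255)),("r0",(0,200,120),(6,255,255)),("y",(22,150,120),(34,255,255))):
    m=cv2.inRange(hsv,a,b)*roi; c=np.argwhere(m)[:,::-1].astype(np.float32)
    if len(c)<10: print(n,len(c));continue
    box=cv2.boxPoints(cv2.minAreaRect(c)); print(n,len(c),c.mean(0),box.round(1).tolist())
    w=ray(i,c,.055)[:,:2]; u,s,v=np.linalg.svd(w-w.mean(0),full_matrices=False); print(w.mean(0).round(4),v[0].round(3))
print(ray(i,[[343,202],[401,203],[399,275],[341,274]],.015).round(4), ray(i,[373,258],.096))
o=monitor.get_obs();print(R.from_rotvec(o["tool_rot"]).as_matrix().round(3))
E
```

```text
g 305 [350.79016 235.02951] [[347.1000061035156, 262.8999938964844], [348.70001220703125, 207.8000030517578], [354.29998779296875, 208.0], [352.70001220703125, 263.1000061035156]]
[0.6015 0.0197] [-1.     0.021]
r 0
r0 0
y 1452 [373.84985 226.74794] [[356.0, 206.0], [391.0, 206.0], [391.0, 247.0], [356.0, 247.0]]
[ 0.623  -0.0381] [-1.    -0.014]
[[ 0.6915  0.0388  0.015 ]
 [ 0.6905 -0.1114  0.015 ]
 [ 0.504  -0.1066  0.015 ]
 [ 0.5049  0.0423  0.015 ]] [[ 0.54154072 -0.0330406   0.096     ]]
[[-0.964  0.266 -0.001]
 [ 0.266  0.964 -0.002]
 [ 0.    -0.002 -1.   ]]
```

```bash
python3 -c "
import cv2
a=cv2.resize(cv2.imread('pics/top0.png')[190:290,330:410],None,fx=5,fy=5,interpolation=2)
b=cv2.resize(cv2.imread('pics/scene0.png')[205:305,225:305],None,fx=5,fy=5,interpolation=2)
cv2.imwrite('pics/c0.png',cv2.hconcat([a,b]))"
```

```text
(no output)
```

View pics/c0.png

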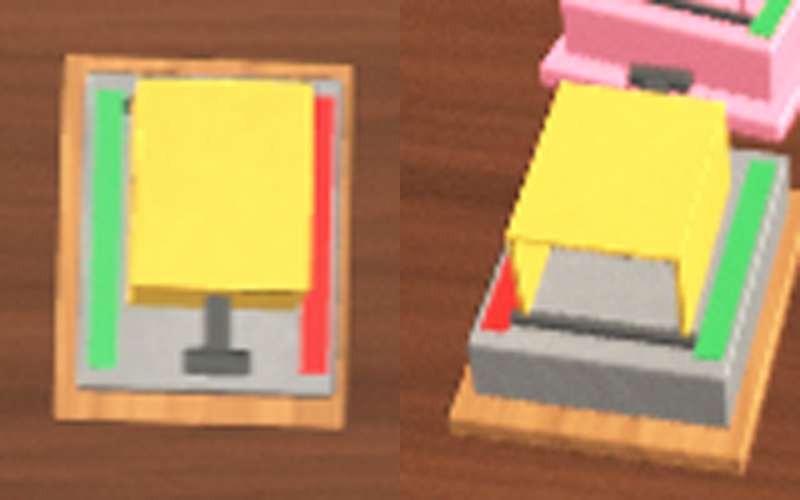

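The top crop shows the bar at about (373.4,262.2), slightly rearwards of its shut position, so the hood is probably ajar. The box is at about (0.599,-0.034) with yaw -0.021. I'll go above the grip with tool y along box y.

Emit:
step_arm:
  commands:
    - [100,[-25,-25,0],-1]
    - [100,[-65,-65,2],-2]
    - [100,[-108,-107,5],-4]
    - [100,[-151,-150,7],-6]
    - [100,[-194,-192,9],-7]
    - [100,[-237,-235,11],-8]
    - [100,[-280,-277,13],-9]
    - [100,[-323,-320,15],-10]
    - [100,[-366,-362,17],-11]
    - [100,[-409,-405,19],-12]
    - [100,[-450,-446,21],-13]
    - [100,[-485,-480,22],-14]

```text
t: 1.6
tool_pos: [0.5066, 0.0088, 0.3822]
tool_rot: [-0.04, -3.141, -0.0]
contact_force: [0.3, 0.2, 2.1]
opening: 0.0854
grip_force: 0.0
```

Emit:
step_arm:
  commands:
    - [60,[-30,-26,1],0]
    - [60,[-35,-35,1],0]
    - [60,[-35,-35,1],0]
    - [60,[-35,-35,1],0]

```text
t: 2.1
tool_pos: [0.5396, -0.024, 0.3815]
tool_rot: [-0.037, -3.141, -0.001]
contact_force: [-1.0, -0.2, -0.3]
opening: 0.0512
grip_force: 0.0
```

Run:
```python
from h import *
from station import monitor,eyes
o=monitor.get_obs();i=eyes.camera_info("wrist");im=eyes.get_image("wrist")[:,:,::-1].copy()
np.savez("w1.npz",K=i["camera_matrix"],E=i["extrinsics"])
cv2.imwrite("pics/w1raw.png",im)
c,s=np.cos(-.021),np.sin(-.021)
for th,col in((0,(255,0,0)),(.1,(255,0,255)),(.2,(0,255,0))):
    a=np.arctan2(38,134)+th;x=.062-.1393*np.cos(a);z=.058+.1393*np.sin(a)
    for y in(-.016,.016):
        p=proj(i,[.599+c*x-s*y,-.034+s*x+c*y,z])[0];cv2.circle(im,tuple(int(v) for v in p.round()),3,col,1)
cv2.imwrite("pics/w1.png",im)
print(o["t"],o["tool_pos"],o["opening"],o["contact_force"],R.from_rotvec(o["tool_rot"]).as_matrix().round(3))
```

```text
2.1 [ 0.53962547 -0.02400276  0.38154202] 0.051178109874027995 [-0.98158789 -0.24753853 -0.25438772] [[-1.     0.023 -0.   ]
 [ 0.023  1.     0.   ]
 [ 0.001  0.    -1.   ]]
```

View pics/w1.png

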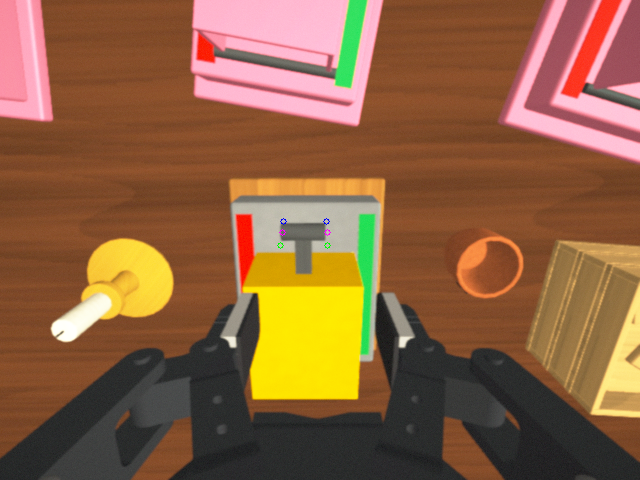

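The wrist view shows the bar at about (303,232), which matches the guard ajar by about 0.1 rad with the box centre at y = -0.035. Next I'll descend and grip the bar by its ends.

Emit:
step_arm:
  commands:
    - [60,[8,-10,25],0]
    - [60,[8,-10,60],0]
    - [60,[8,-10,95],0]
    - [60,[8,-10,119],0]
    - [60,[8,-10,119],0]
    - [30,[8,-10,119],0]
    - [25,[8,-10,119],0]
    - [25,[8,-10,119],0]
    - [25,[8,-10,119],0]
  squeeze: 25

```text
t: 3.28
tool_pos: [0.5322, -0.0344, 0.2634]
tool_rot: [0.038, 3.14, 0.001]
contact_force: [-1.2, 5.1, 1.2]
opening: 0.0311
grip_force: 27.9
```

Run:
```python
from h import *
from station import monitor,eyes
o=monitor.get_obs();print(o["tool_pos"],o["opening"],o["grip_force"],o["contact_force"])
cv2.imwrite("pics/w2.png",eyes.get_image("wrist")[:,:,::-1])
for a in np.arange(.376,2.05,.12): print(round(a-.276,2),((.1393*np.array([np.cos(.376)-np.cos(a),np.sin(a)-np.sin(.376)]))*1000).round(0))
```

```text
[ 0.53217565 -0.0343654   0.26340649] 0.03113194446642448 27.905462086200714 [-1.21433155  5.13054567  1.18718737]
0.1 [0. 0.]
0.22 [ 7. 15.]
0.34 [16. 29.]
0.46 [26. 42.]
0.58 [38. 54.]
0.7 [52. 64.]
0.82 [66. 73.]
0.94 [81. 79.]
1.06 [97. 84.]
1.18 [114.  87.]
1.3 [130.  88.]
1.42 [147.  87.]
1.54 [163.  84.]
1.66 [179.  79.]
```

View pics/w2.png

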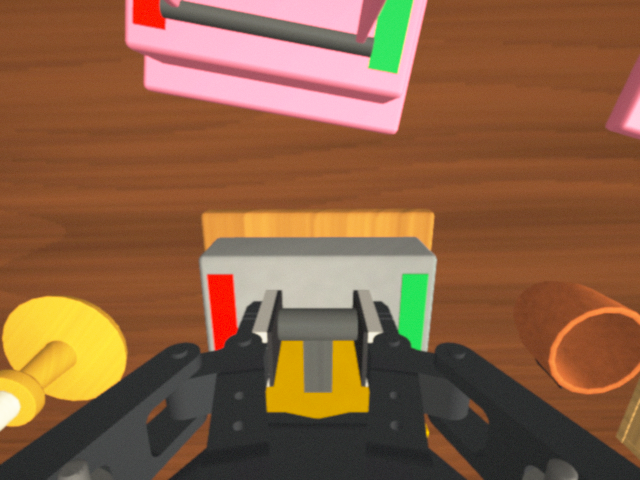

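The bar is held squarely at its ends (27.9 N). Now I'll lift along the arc.

Emit:
step_arm:
  commands:
    - [25,[-7,1,-15],0]
    - [25,[-16,1,-29],0]
    - [25,[-26,1,-42],0]
    - [25,[-38,1,-54],0]
    - [25,[-52,1,-64],0]
    - [25,[-66,1,-73],0]
    - [25,[-81,1,-79],0]
    - [25,[-81,1,-79],0]

```text
t: 4.32
tool_pos: [0.6146, -0.0358, 0.3439]
tool_rot: [0.038, 3.137, -0.001]
contact_force: [-2.2, 1.0, 4.8]
opening: 0.0312
grip_force: 28.2
```

Emit:
step_arm:
  commands:
    - [25,[-16,0,-5],0]
    - [25,[-33,0,-8],0]
    - [25,[-49,0,-9],0]
    - [25,[-66,0,-8],0]
    - [25,[-82,0,-5],0]
    - [25,[-98,0,0],0]
    - [25,[-111,0,5],0]
    - [25,[-111,0,5],0]

```text
t: 5.32
tool_pos: [0.7255, -0.0383, 0.3383]
tool_rot: [0.038, 3.136, -0.0]
contact_force: [2.4, 2.2, 5.1]
opening: 0.0312
grip_force: 27.3
```

Run:
```python
from h import *
from station import monitor,eyes
o=monitor.get_obs();print(o["tool_pos"],o["opening"],o["grip_force"],o["contact_force"])
a=eyes.get_image("scene")[190:310,210:330,::-1];b=eyes.get_image("wrist")[:,:,::-1]
cv2.imwrite("pics/s3.png",cv2.hconcat([cv2.resize(a,(400,400),interpolation=2),cv2.resize(b[:,60:540],(400,400))]))
```

```text
[ 0.72545326 -0.03829397  0.33830242] 0.031190956995556147 27.293787002563477 [2.37274536 2.16593666 5.0811667 ]
```

View pics/s3.png

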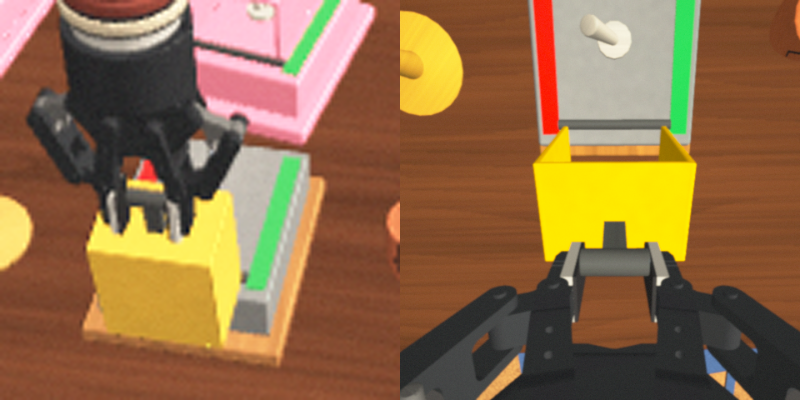

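The guard is upright at its stop. The toggle is visible leaning to the red side. Next I'll release, rise and go beside the toggle on the red side with the fingers shut.

Emit:
step_arm:
  commands:
    - [60,[0,0,0],0]
    - [60,[0,0,0],0]
    - [60,[0,0,-3],0]
    - [60,[0,0,-30],0]
    - [60,[0,0,-60],0]
    - [0,[30,-15,-60],0]
    - [0,[75,-35,-50],0]
    - [0,[115,-50,-35],0]
    - [0,[126,-55,-15],0]
    - [0,[126,-55,0],0]
    - [0,[126,-55,25],0]
    - [0,[126,-55,25],0]

```text
t: 6.92
tool_pos: [0.5964, -0.0898, 0.3091]
tool_rot: [-0.038, -3.137, -0.002]
contact_force: [-0.8, 0.1, -0.4]
opening: -0.0001
grip_force: 0.0
```

Run:
```python
from h import *
from station import monitor,eyes
o=monitor.get_obs();print(o["tool_pos"],o["opening"],o["grip_force"],o["contact_force"])
i=eyes.camera_info("scene")
a=eyes.get_image("scene")[190:310,210:330,::-1];b=eyes.get_image("wrist")[:,:,::-1]
cv2.imwrite("pics/s4.png",cv2.hconcat([cv2.resize(a,(400,400),interpolation=2),cv2.resize(b[:,80:560],(400,400))]))
```

```text
[ 0.59637952 -0.08983698  0.30911038] -0.00012105920479614783 0.0 [-0.77148353  0.08049062 -0.35304633]
```

View pics/s4.png

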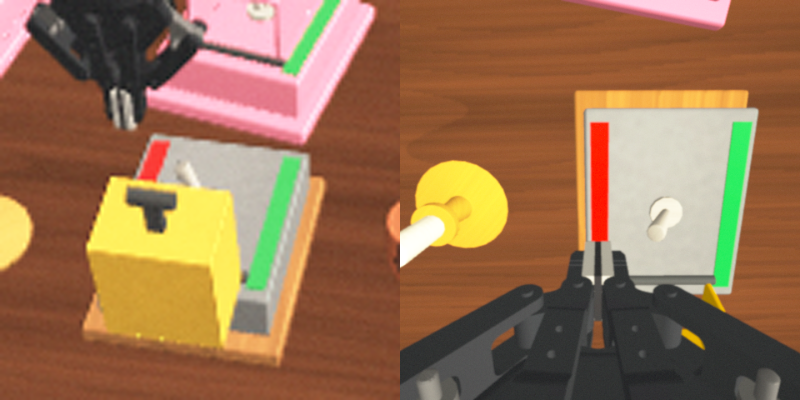

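Fingers are shut beside the toggle above the red stripe, and the guard stays up. Descend and push towards green.

Emit:
step_arm:
  commands:
    - [0,[0,0,25],0]
    - [0,[0,0,51],0]
    - [0,[0,0,51],0]
    - [0,[0,8,51],0]
    - [0,[0,14,51],0]
    - [0,[0,19,51],0]
    - [0,[0,24,51],0]
    - [0,[0,29,51],0]
    - [0,[0,34,51],0]
    - [0,[0,38,51],0]
    - [0,[0,42,51],0]
    - [0,[0,42,51],0]

```text
t: 8.52
tool_pos: [0.5975, -0.0478, 0.2604]
tool_rot: [-0.038, -3.141, -0.001]
contact_force: [0.4, 0.1, 0.2]
opening: 0.0001
grip_force: 0.0
```

Emit:
step_arm:
  commands:
    - [0,[0,2,0],0]
    - [0,[0,4,0],0]
    - [0,[0,4,0],0]

```text
t: 8.9
tool_pos: [0.5977, -0.0442, 0.2605]
tool_rot: [-0.038, -3.141, -0.0]
contact_force: [0.2, -0.5, 0.0]
opening: -0.0002
grip_force: 0.2
```

Emit:
step_arm:
  commands:
    - [0,[0,2,0],0]
    - [0,[0,4,0],0]
    - [0,[0,4,0],0]

```text
t: 9.28
tool_pos: [0.5979, -0.0401, 0.2607]
tool_rot: [0.038, 3.141, 0.0]
contact_force: [-0.8, -0.2, -0.1]
opening: -0.0002
grip_force: 0.2
```

Emit:
step_arm:
  commands:
    - [0,[0,2,0],0]
    - [0,[0,3,0],0]
    - [0,[0,3,0],0]

```text
t: 9.65
tool_pos: [0.598, -0.0372, 0.2607]
tool_rot: [0.038, 3.141, 0.0]
contact_force: [0.6, -1.0, -0.6]
opening: -0.0002
grip_force: 0.3
```

Run:
```python
from h import *
from station import monitor,eyes
o=monitor.get_obs();print(o["tool_pos"],o["contact_force"])
i=eyes.camera_info("wrist")
b=eyes.get_image("wrist")[:,:,::-1].copy()
c,s=np.cos(-.021),np.sin(-.021)
for th in(.8,.9):
    x,y,z=0,.045*np.sin(th-.45),.059+.045*np.cos(th-.45)
    p=proj(i,[.599+c*x-s*y,-.035+s*x+c*y,z])[0];print(p);cv2.circle(b,tuple(int(v) for v in p.round()),2,(255,0,255),-1)
cv2.imwrite("pics/s5.png",cv2.resize(b[180:420,160:480],(800,600)))
```

```text
[ 0.59796411 -0.03716977  0.26073702] [ 0.61570189 -1.0212592  -0.5914956 ]
[359.00941624 326.26727989]
[368.48742167 324.02134557]
```

View pics/s5.png

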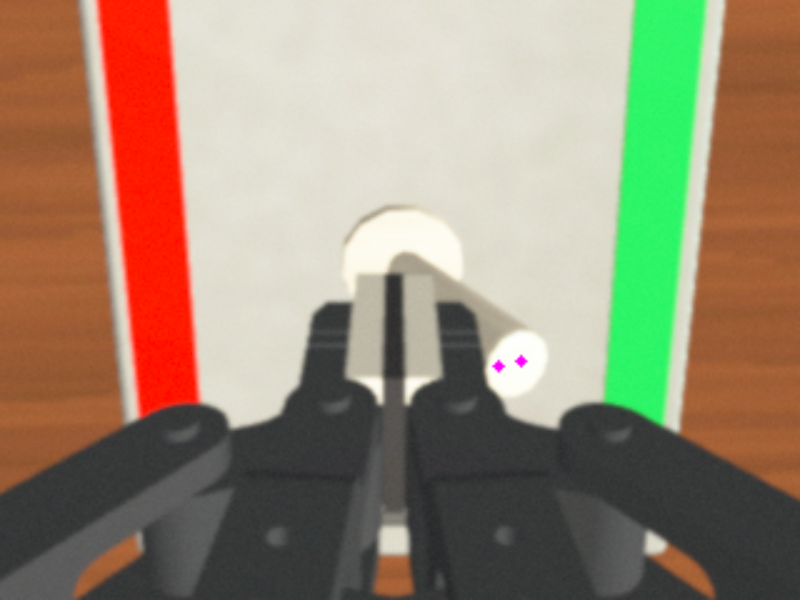

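The tip is at crop (517,363) against the predicted on-stop (521,361), so it's nearly there. I'll push until the stop can be felt.

Emit:
step_arm:
  commands:
    - [0,[0,1,0],0]
    - [0,[0,2,0],0]
    - [0,[0,2,0],0]

```text
t: 10.07
tool_pos: [0.598, -0.036, 0.2607]
tool_rot: [0.039, 3.141, -0.003]
contact_force: [-1.2, -5.3, -0.2]
opening: -0.0001
grip_force: 2.2
```

Emit:
step_arm:
  commands:
    - [0,[0,1,0],0]
    - [0,[0,2,0],0]
    - [0,[0,2,0],0]

```text
t: 10.45
tool_pos: [0.598, -0.035, 0.2607]
tool_rot: [0.039, 3.141, -0.008]
contact_force: [-0.2, -9.7, -0.8]
opening: 0.0002
grip_force: 4.4
```

The toggle is at its stop (about 10 N). Now I'll back off, rise and return above the bar.

Emit:
step_arm:
  commands:
    - [0,[0,-6,0],0]
    - [0,[0,-12,-5],0]
    - [0,[0,-12,-45],0]
    - [0,[0,-12,-95],0]
    - [60,[0,-12,-139],0]
    - [60,[-40,-8,-139],0]
    - [60,[-85,-3,-139],0]
    - [60,[-118,-2,-139],0]
    - [60,[-128,-2,-139],0]
    - [60,[-128,-2,-139],0]
    - [60,[-128,-2,-139],0]

```text
t: 11.82
tool_pos: [0.7252, -0.0384, 0.3999]
tool_rot: [-0.038, -3.141, -0.0]
contact_force: [-1.1, 0.4, 0.7]
opening: 0.0512
grip_force: 0.0
```

Run:
```python
from h import *
from station import monitor,eyes
o=monitor.get_obs();print(o["tool_pos"],o["opening"],o["contact_force"])
i=eyes.camera_info("wrist");b=eyes.get_image("wrist")[:,:,::-1].copy()
c,s=np.cos(-.021),np.sin(-.021)
for x,y,z in((0,.0196,.0995),(.1235,-.016,.1827),(.1235,.016,.1827)):
    p=proj(i,[.599+c*x-s*y,-.035+s*x+c*y,z])[0];cv2.circle(b,tuple(int(v) for v in p.round()),2,(255,0,255),-1)
cv2.imwrite("pics/s6.png",b)
```

```text
[ 0.72518497 -0.03841406  0.39993917] 0.05116484012539588 [-1.11003548  0.4000564   0.67060567]
```

View pics/s6.png

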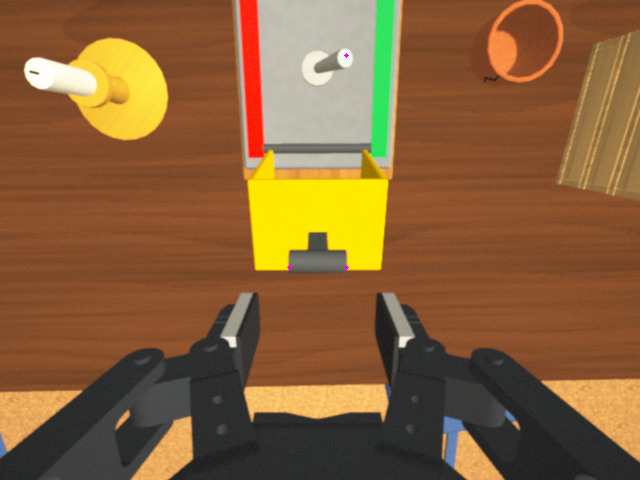

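The toggle tip sits right on the predicted "on" mark (346,56). The bar at (318,262) is in line. Grip it again.

Emit:
step_arm:
  commands:
    - [60,[2,0,20],0]
    - [60,[2,0,45],0]
    - [60,[2,0,62],0]
    - [60,[2,0,62],0]
    - [30,[2,0,62],0]
    - [25,[2,0,62],0]
    - [25,[2,0,62],0]
    - [25,[2,0,62],0]
  squeeze: 25

```text
t: 12.88
tool_pos: [0.7242, -0.0382, 0.3388]
tool_rot: [0.038, 3.14, 0.0]
contact_force: [-0.3, 0.7, 1.0]
opening: 0.0317
grip_force: 26.7
```

Run:
```python
import numpy as np
a0=2.026-.02
for a in np.r_[np.arange(a0,.276,-.12),.276]: print(round(a-.276,2),(139.3*np.array([-np.cos(a)+np.cos(a0),np.sin(a)-np.sin(a0)])).round(0))
```

```text
1.73 [0. 0.]
1.61 [-16.   6.]
1.49 [-32.  10.]
1.37 [-48.  13.]
1.25 [-65.  13.]
1.13 [-82.  11.]
1.01 [-98.   7.]
0.89 [-114.    2.]
0.77 [-129.   -6.]
0.65 [-142.  -15.]
0.53 [-155.  -26.]
0.41 [-167.  -38.]
0.29 [-176.  -52.]
0.17 [-184.  -66.]
0.05 [-191.  -82.]
0.0 [-193.  -88.]
```

Emit:
step_arm:
  commands:
    - [25,[16,0,-6],0]
    - [25,[32,0,-10],0]
    - [25,[48,0,-13],0]
    - [25,[65,0,-13],0]
    - [25,[82,0,-11],0]
    - [25,[98,0,-7],0]
    - [25,[114,0,-2],0]
    - [25,[114,0,-2],0]

```text
t: 13.88
tool_pos: [0.6095, -0.0357, 0.3402]
tool_rot: [0.039, 3.141, -0.001]
contact_force: [-0.7, 0.2, 1.2]
opening: 0.0311
grip_force: 27.2
```

Emit:
step_arm:
  commands:
    - [25,[15,0,8],0]
    - [25,[28,0,17],0]
    - [25,[41,0,28],0]
    - [25,[53,0,40],0]
    - [25,[62,0,54],0]
    - [25,[70,0,68],0]
    - [25,[77,0,84],0]
    - [25,[79,0,90],0]
    - [25,[79,0,92],0]
    - [25,[79,0,92],0]

```text
t: 15.12
tool_pos: [0.5315, -0.0339, 0.2495]
tool_rot: [-0.038, -3.141, 0.001]
contact_force: [-7.2, -2.0, 14.6]
opening: 0.0312
grip_force: 29.0
```

Emit:
step_arm:
  commands:
    - [25,[3,0,1],0]
    - [25,[4,0,3],0]
    - [25,[4,0,3],0]

```text
t: 15.5
tool_pos: [0.5298, -0.0339, 0.2494]
tool_rot: [0.039, 3.131, -0.001]
contact_force: [1.6, 0.6, 17.7]
opening: 0.0314
grip_force: 29.2
```

Solid vertical resistance: it appears shut. I'll release, rise and check.

Emit:
step_arm:
  commands:
    - [25,[0,0,-2],0]
    - [60,[0,0,-2],0]
    - [60,[0,0,-2],0]
    - [60,[0,0,-2],0]
    - [60,[0,0,-30],0]
    - [60,[0,0,-80],0]
    - [60,[0,0,-130],0]
    - [60,[0,0,-130],0]
    - [60,[0,0,-130],0]

```text
t: 16.62
tool_pos: [0.5267, -0.0335, 0.3737]
tool_rot: [-0.038, -3.14, -0.001]
contact_force: [-0.8, 0.0, 0.5]
opening: 0.0512
grip_force: 0.0
```

Run:
```python
from h import *
from station import monitor,eyes
o=monitor.get_obs();print(o["tool_pos"],o["contact_force"])
i=eyes.camera_info("wrist");im=eyes.get_image("wrist")[:,:,::-1].copy()
c,s=np.cos(-.021),np.sin(-.021)
for th,col in((0,(255,0,0)),(.1,(255,0,255))):
    a=np.arctan2(38,134)+th;x=.062-.1393*np.cos(a);z=.058+.1393*np.sin(a)
    for y in(-.016,.016):
        p=proj(i,[.599+c*x-s*y,-.035+s*x+c*y,z])[0];cv2.circle(im,tuple(int(v) for v in p.round()),2,col,-1)
a=eyes.get_image("top")[190:290,330:410,::-1]
cv2.imwrite("pics/s7.png",cv2.hconcat([cv2.resize(im[160:400,200:420],(440,480),interpolation=2),cv2.resize(a,(360,480),interpolation=2)]))
```

```text
[ 0.52668353 -0.03345201  0.37372155] [-0.84102762  0.04676243  0.49465514]
```

View pics/s7.png

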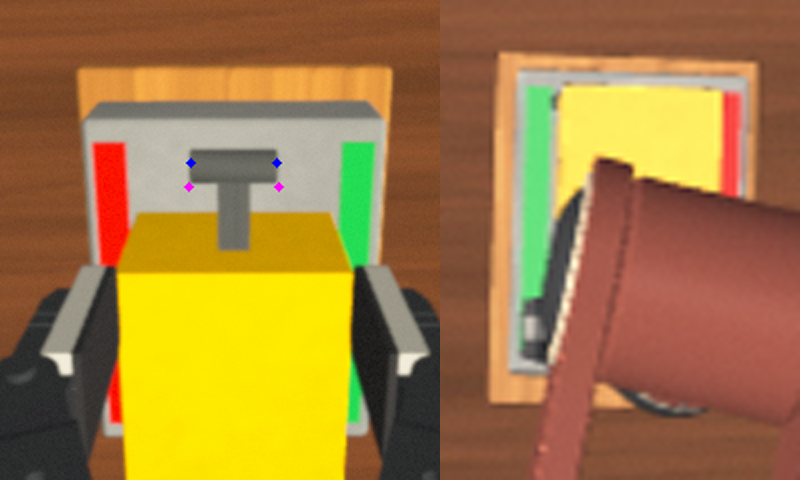

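The bar is on the shut mark within about 0.01 rad. I'll press once gently with shut fingers to make sure.

Emit:
step_arm:
  commands:
    - [0,[0,0,0],0]
    - [0,[0,0,0],0]
    - [0,[0,0,0],0]
    - [0,[0,0,0],0]
    - [0,[0,0,40],0]
    - [0,[0,0,75],0]
    - [0,[0,0,90],0]
    - [0,[0,0,94],0]
    - [0,[0,0,97],0]
    - [0,[0,0,99],0]
    - [0,[0,0,99],0]

```text
t: 18.1
tool_pos: [0.5273, -0.0336, 0.2765]
tool_rot: [0.038, 3.14, -0.0]
contact_force: [-0.4, 0.8, -0.2]
opening: -0.0001
grip_force: 0.0
```

Emit:
step_arm:
  commands:
    - [0,[0,0,1],0]
    - [0,[0,0,2],0]
    - [0,[0,0,2],0]

```text
t: 18.48
tool_pos: [0.5274, -0.0336, 0.2756]
tool_rot: [0.038, 3.14, -0.0]
contact_force: [-3.8, 1.0, 8.1]
opening: -0.0002
grip_force: 3.9
```

It makes contact at exactly the shut height (bar top 0.1026 m) with 8 N. Rise clear and hand in.

Emit:
step_arm:
  commands:
    - [0,[0,0,-15],0]
    - [0,[0,0,-50],0]
    - [0,[0,0,-90],0]
    - [0,[0,0,-110],0]
    - [0,[0,0,-110],0]
    - [0,[0,0,-110],0]
    - [0,[0,0,-110],0]

```text
t: 19.35
tool_pos: [0.5266, -0.0335, 0.3815]
tool_rot: [-0.038, -3.138, -0.001]
contact_force: [0.1, -0.2, 0.4]
opening: -0.0002
grip_force: 0.0
```

```bash
python3 -c "
from station import finish_job
print(finish_job())"
```

```text
the job is handed in; nothing more can be done
None
```

The guard was raised to about its stop, the toggle was pushed to its stop on the green side, and the guard is shut again; I handed the job in at about 19 s without touching the cup, candle or trays (the verdict wasn't shown).

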